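# Slide the drip tray under the draining rack

## Robot

A 6-joint arm with a two-finger parallel gripper is mounted at the origin on a cart in front of the work surface, level with it; the furniture and walls round the work are solid. World frame = base frame: x ahead of the robot, y to its left, z up, the work surface at z = 0. Lengths are in m, angles in rad, forces in N, time in s.
With the tool pointing down it reaches from about 0.375 to 0.9 m from the base axis. Payload 3.1 kg.
Tool frame: the origin (TCP) lies midway between the tips of the shut fingers; the grasp point (between the pads) lies 19 mm behind it; x points along the fingers, y is the direction in which the jaws open and shut, and the axes are right-handed (so a half turn about x gives the same grasp; the last joint's range is limited). The gripper opens to 85 mm and grips with 20 to 120 N. Pads are 22 mm wide; open, the fingers measure 114 mm over their backs; the gripper's body (76 mm by 85 mm) begins 54 mm behind the grasp point. The pads swing forward as they close: fully open they stand 13 mm farther back than shut.
Start: joints at [-1.347, 0.527, 1.433, -0, 1.181, -0.178], TCP at [0.244, -0.575, 0.192] pointing down, gripper open.
Joint ranges: [-3.08, 3.08], [-0.75, 2.2], [0.22, 2.44], [-1.43, 4.57], [0, 2.65], [-2.85, 2.85]. Speed limits (rad/s): [2.79, 2.79, 3.14, 3.14, 3.14, 3.14].

## Interface

Orientations are given as a unit quaternion [x, y, z, w].
In Python, from station import manip gives the robot as it stands.
- The arm moves only by the tool carry_out, never from a script. Its argument "commands" is a list that holds one entry, the list of rows, each a list of 7 numbers: the shift along the tool's x, y, z in units of 25 mm (1.0 is 25 mm), then the turn, a rotation vector about the tool's x, y, z in units of 5 degrees (1.0 is 5 degrees), then the finger opening in mm, from 0 to 85.4. A call has exactly 5 rows; each row is the pose to reach, as a shift and turn from the pose commanded when the call began, along the tool's axes at that moment; what a row does not reach only later rows make up. A row lasts 1/10 s, in which the tool goes at most 50 mm and 8.59 degrees, less where a joint would pass 70% of its speed; a pose out of reach is approached as far as the arm can. A call with a gripper value outside its range is refused whole. The fingers move at their own pace and stop on an object; "force" is the grip in N (left out, the last holds). Time passes only in rows, so rows that repeat a pose let the fingers close, or fill a call up. It gives the time, the measured TCP pose, the force and the opening at its end, in the units of the state.
- manip.sense(): the state, without advancing time (a new reading comes with each control period).
- manip.snapshot(name): name is "scene" or "top" or "wrist"; returns a dict with "image" (400x640x3 uint8, red, green, blue), "fx", "fy", "cx", "cy" (pixels), "k1" (the pictures are not rectified: a ray, as slopes to the right and down, at radius r is drawn at 1 + k1 r^2 times it, then the intrinsics apply), "rvec" (rotation vector, rad) and "tvec" (3), from world to camera coordinates, as OpenCV has them. Camera axes: x right, y down, z forward; pixel columns grow to the right and rows downward; lengths in m; the calibration is good to about 2 mm. A picture is of the moment at which its call begins. There is no depth.
- manip.sign_off(): hands the job in, once; it reports no verdict.
The state is a dict: "t": time; "q": joint angles; "qd": joint speeds; "tau": joint torques, N m; "tcp_pos": TCP position; "tool_rot": TCP orientation; "force": force on the tool from outside, world axes, zero at the start; "ft_torque": the same for the moment, N m; "finger_gap": opening from 0.0 (shut) to 1.0 (fully open).
Only numpy, scipy, OpenCV 4.12 (cv2) and the standard library are available. Lean on these libraries where they do the work, as an engineer would, in place of code of your own. Each camera call takes 0.05 s, during which the arm holds its last target.

## Task

Slide the low green drip tray through under the low wooden draining rack until it sits centred beneath it, lying straight and sticking out by the same amount on the left and right of the rack. Leave the deep white tray where it stands, keep the teaspoon on the rack, and let go of the tray when it is in place.

Things in the scene. Friction and masses are not known exactly. Their poses are not given: they have to be found in the camera images.
- rack: Low draining rack of pale wood, fixed to the worktop: 158 mm (own x) by 80 mm (own y), top at 50 mm. A tunnel runs right through it along its own y, open at both ends: 130 mm wide (own x) between the two side walls, 38 mm headroom. Origin on the worktop under the rack's centre. Its y is within 0.15 rad of world y. Wall cabinets hang beyond x = 0.58 m, above z = 0.45 m.
- low_tray: Green plastic drip tray, open on top, both ends alike, loose: 100 mm (own x) by 200 mm (own y), 26 mm high. Floor 4 mm, ribs to 5.5 mm; side walls 5 mm thick; end walls 12 mm thick, middles at own y = +-94 mm: pinch one from above or push it. Origin: centre of its underside. Starts left or right of the rack, own y within 0.2 rad of world y; in place it sticks out 60 mm either side.
- deep_tray: White plastic tray, open on top, loose: 100 mm (own x) by 140 mm (own y), 60 mm high, too tall for the rack. It stands on the other side of the rack from the green one. Origin at the centre of its underside.
- spoon: Steel teaspoon, 130 mm long (own x), 11 mm high, lying loose on top of the rack. Origin at the centre of its underside.
There are look-alikes about, which are no part of the job. What is shaped like the spoon but orange or yellow is not meant.

How it is judged:
At the end, for the whole second after the job is handed in: The green tray lies flat and at rest on the worktop in the rack's tunnel, its centre within 20 mm of the rack's centre along and across the tunnel, straight within 10 degrees (0.175 rad); the teaspoon lies on the rack and the white tray is within 30 mm of where it stood (y of low_tray in the frame of rack between -0.02 and 0.02 m and x of low_tray in the frame of rack between -0.02 and 0.02 m and angle between the y axis of low_tray and the y axis of rack, either way round below 0.175 rad and height (world z) of low_tray below 0.006 m and angle between low_tray's own z axis and vertical below 0.06 rad and linear speed of low_tray below 0.02 m/s and height (world z) of spoon above 0.04 m and distance of deep_tray from where it was at the start of the episode below 0.03 m); the robot touches nothing.
It fails at once if the teaspoon falls off the rack (height (world z) of spoon below 0.04 m).
It fails at once if the deep white tray is moved by more than 30 mm (distance of deep_tray from where it was at the start of the episode above 0.03 m).
It also fails if it takes over 48 s, if anything falls off the work surface, if the arm or the gripper's body presses on something with over 40 N, if the wrist force passes 120 N, or if a joint passes its speed limit or range.

## Working session

There is one attempt and no reset: what is moved stays moved. The work goes in short steps, Python scripts to look and compute and a tool call to move; the robot and the scene stay as the last step left them, time stands still between calls to the robot, and variables do not carry over. Pictures are saved under pics/ and viewed, and the job is handed in when it is done.

Besides the shell and the picture viewer there is one more tool, called after "Request:" by a JSON object that holds its "method" and its "body". carry_out: Moves the arm, as the interface text tells. Its arguments: {"type":"object","properties":{"commands":{"type":"array"},"force":{"type":"number"}},"required":["commands"]}

```bash
mkdir -p pics; ls; cat > h.py <<'E'
import numpy as np, cv2
from station import manip
from scipy.spatial.transform import Rotation as R
def snap(n,f):
    s=manip.snapshot(n); cv2.imwrite('pics/'+f,cv2.cvtColor(s['image'],cv2.COLOR_RGB2BGR))
    np.savez(''+f[:-4]+'.npz',**s); return s
def load(f): 
    d=np.load(''+f+'.npz'); return {k:d[k] for k in d}
def ray(s,u,v):
    x=(u-s['cx'])/s['fx'];y=(v-s['cy'])/s['fy'];a,b=x,y
    for _ in range(30):
        k=1+s['k1']*(a*a+b*b);a,b=x/k,y/k
    M=cv2.Rodrigues(np.array(s['rvec'],float))[0];t=np.array(s['tvec'],float).ravel()
    return -M.T@t, M.T@np.array([a,b,1.0])
def onz(s,u,v,z):
    o,d=ray(s,u,v); return o+d*(z-o[2])/d[2]
def proj(s,P):
    M=cv2.Rodrigues(np.array(s['rvec'],float))[0];c=M@np.array(P,float)+np.array(s['tvec'],float).ravel()
    a,b=c[0]/c[2],c[1]/c[2];k=1+s['k1']*(a*a+b*b)
    return np.array([s['fx']*a*k+s['cx'],s['fy']*b*k+s['cy']])
E
python3 - <<'E'
from h import *
s=snap('top','top1.png');print(onz(s,320,200,0),ray(s,0,0)[0])
s=snap('scene','sc1.png');print(ray(s,0,0)[0]);print(manip.sense())
E
```

```text
pics
[ 0.45891536 -0.11192583  0.        ] [ 0.33931982 -0.10495561  1.17413591]
[-0.18179023  0.91492487  0.80371542]
{'t': 0.1, 'q': array([-1.34748695e+00,  5.28393375e-01,  1.43381118e+00, -8.34435793e-06,
        1.18141389e+00, -1.78526043e-01]), 'qd': array([-0.00153015, -0.00231742, -0.0052863 , -0.00113781,  0.00256064,
        0.00200184]), 'tau': array([-5.16483269e-04, -4.43304098e+01, -1.78587019e+01, -3.72311097e-04,
        3.86067884e-03,  1.89448696e-05]), 'tcp_pos': array([ 0.24428419, -0.57447087,  0.1907074 ]), 'tool_rot': array([-0.69286317, -0.14183337,  0.6929007 , -0.1404014 ]), 'force': array([ 0.10546895, -0.17892288, -0.00060895]), 'ft_torque': array([-0.03294311,  0.00773293, -0.01900073]), 'finger_gap': 1.0013115279834175}
```

View pics/top1.png

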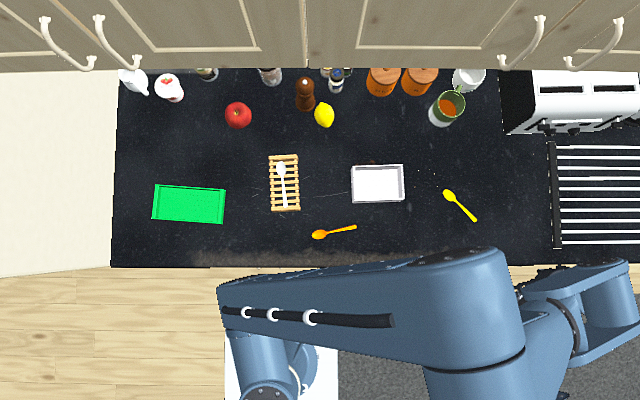

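View pics/sc1.png

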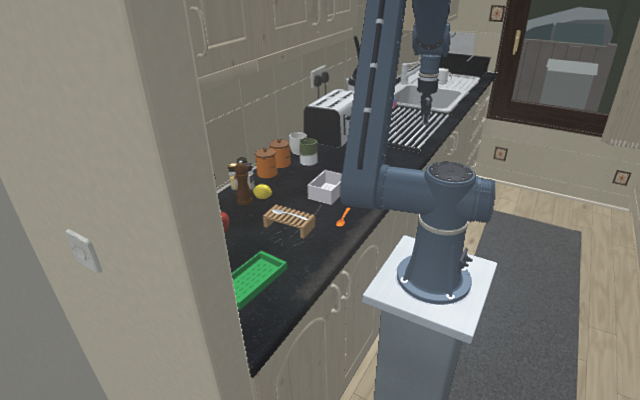

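The top view shows the green tray on the left (+y) at about (189,204), the rack at (285,183) with the teaspoon on it, and the white tray to the right at (377,184). Next I measure their poses.

```bash
python3 - <<'E'
from h import *
s=load('top1')
im=s['image'];hsv=cv2.cvtColor(im,cv2.COLOR_RGB2HSV)
def rect(mask,z,box):
    m=np.zeros_like(mask);x0,y0,x1,y1=box;m[y0:y1,x0:x1]=mask[y0:y1,x0:x1]
    cs,_=cv2.findContours(m,cv2.RETR_EXTERNAL,cv2.CHAIN_APPROX_NONE)
    c=np.vstack([q for q in cs if cv2.contourArea(q)>15]) 
    P=np.array([onz(s,u,v,z)[:2] for u,v in c[:,0,:].astype(float)],np.float32)
    r=cv2.minAreaRect(P);b=cv2.boxPoints(r)
    print(c[:,0].min(0),c[:,0].max(0),np.array(r[0]).round(4),np.array(r[1]).round(4),round(r[2],2));print(b.round(4).tolist())
g=cv2.inRange(hsv,(50,120,60),(75,255,255));rect(g,0.026,(130,160,250,250));rect(g,0.01,(130,160,250,250))
w=cv2.inRange(hsv,(8,50,90),(28,200,255));rect(w,0.05,(260,140,310,220))
d=cv2.inRange(hsv,(0,0,110),(180,60,255));rect(d,0.06,(340,150,415,215))
rect(d,0.055,(260,140,310,220))
cv2.imwrite('pics/crop1.png',cv2.cvtColor(cv2.resize(im[140:245,130:430],None,fx=2.6,fy=2.6,interpolation=cv2.INTER_CUBIC),cv2.COLOR_RGB2BGR))
E
```

```text
[151 184] [225 224] [0.4472 0.2633] [0.2061 0.1013] 85.58
[[0.3887999951839447, 0.16449999809265137], [0.48980000615119934, 0.156700000166893], [0.5056999921798706, 0.3621000051498413], [0.40470001101493835, 0.3700000047683716]]
[151 184] [225 224] [0.4487 0.2685] [0.2089 0.1027] 85.58
[[0.3894999921321869, 0.16830000281333923], [0.4918999969959259, 0.16030000150203705], [0.5080000162124634, 0.3686000108718872], [0.40560001134872437, 0.3765999972820282]]
[268 154] [300 211] [ 0.5034 -0.0116] [0.1605 0.0842] 2.88
[[0.4212000072002411, 0.026399999856948853], [0.4253999888896942, -0.05770000070333481], [0.5856999754905701, -0.04960000142455101], [0.5814999938011169, 0.03440000116825104]]
[351 164] [404 202] [ 0.4996 -0.2707] [0.1053 0.1471] 1.79
[[0.4447000026702881, -0.1988999992609024], [0.44929999113082886, -0.3458999991416931], [0.5546000003814697, -0.3425999879837036], [0.550000011920929, -0.1956000030040741]]
[276 161] [287 207] [ 0.4986 -0.0044] [0.13  0.026] 3.4
[[0.43290001153945923, 0.004699999932199717], [0.4343999922275543, -0.021299999207258224], [0.5641999840736389, -0.01360000018030405], [0.5626999735832214, 0.012400000356137753]]
```

View pics/crop1.png

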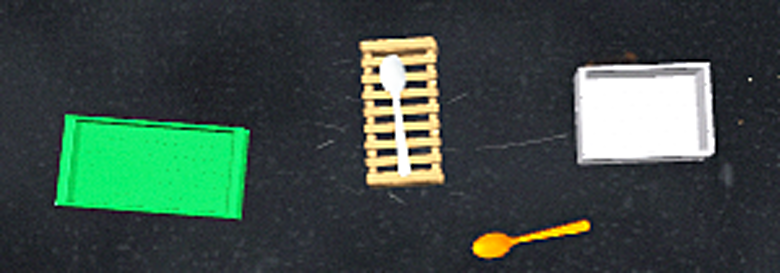

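```bash
cat >> h.py <<'E'
def rel(p,yaw):
    """target: tcp p, tool pointing down, jaw (tool y) along yaw direction (angle of tool y in world xy)"""
    st=manip.sense();T=R.from_quat(st['tool_rot'])
    x=np.array([0,0,-1.]);y=np.array([np.cos(yaw),np.sin(yaw),0]);G=R.from_matrix(np.c_[x,y,np.cross(x,y)])
    d=T.inv().apply(np.array(p)-st['tcp_pos'])/0.025
    r=np.degrees((T.inv()*G).as_rotvec())/5
    print('shift',d.round(2),'turn',r.round(2))
def show():
    st=manip.sense();M=R.from_quat(st['tool_rot']).as_matrix()
    print('t',round(st['t'],2),'tcp',st['tcp_pos'].round(4),'q',st['q'].round(2),'F',st['force'].round(1),'gap',round(st['finger_gap'],3));print('toolx',M[:,0].round(3),'y',M[:,1].round(3),'yaw_y',np.arctan2(M[1,1],M[0,1]).round(3))
E
python3 - <<'E'
from h import *
show()
rel([.45,-.25,.2],np.pi/2);rel([.45,-.25,.2],-np.pi/2)
s=load('top1');print(onz(s,115,200,0))
E
```

```text
t 0.1 tcp [ 0.2443 -0.5745  0.1907] q [-1.35  0.53  1.43 -0.    1.18 -0.18] F [ 0.1 -0.2 -0. ] gap 1.001
toolx [-0.     0.002 -1.   ] y [ 0.391 -0.92  -0.002] yaw_y -1.169
shift [ -0.35  -8.73 -12.65] turn [-3.14e+01 -3.00e-02  0.00e+00]
shift [ -0.35  -8.73 -12.65] turn [4.6  0.   0.02]
[0.46113631 0.48913446 0.        ]
```

Request:
{"method": "carry_out", "body": {"commands": [[[0,-1,-1.5,0.8,0,0,60],[0,-2.2,-3.2,1.8,0,0,60],[0,-3.4,-4.8,2.8,0,0,60],[0,-4.5,-6.5,3.8,0,0,60],[0,-5.6,-8,4.6,0,0,60]]]}}

```text
t: 0.6
tcp_pos: [0.3744, -0.3663, 0.1913]
tool_rot: [-0.707, 0.001, 0.707, 0.001]
force: [1.5, -0.9, -0.9]
finger_gap: 0.695
```

```bash
python3 - <<'E'
from h import *
show(); rel([.46,-.1,.2],-np.pi/2); rel([.45,.33,.2],-np.pi/2-.077)
E
```

```text
t 0.6 tcp [ 0.3744 -0.3663  0.1913] q [-0.99  0.39  1.68  0.    1.06  0.59] F [ 1.5 -0.9 -0.9] gap 0.695
toolx [-0.  0. -1.] y [-0.003 -1.    -0.   ] yaw_y -1.574
shift [ -0.34 -10.66  -3.39] turn [-0.04  0.    0.01]
shift [ -0.33 -27.86  -2.93] turn [0.84 0.   0.01]
```

Request:
{"method": "carry_out", "body": {"commands": [[[0,-1.5,-1.2,0,0,0,60],[0,-3.2,-2.2,0,0,0,60],[0,-5,-3,0,0,0,60],[0,-7,-3.2,0,0,0,60],[0,-9,-3.2,0,0,0,60]]]}}

```text
t: 1.1
tcp_pos: [0.4544, -0.1415, 0.1914]
tool_rot: [0.707, 0.0, -0.707, 0.0]
force: [0.5, 0.1, 0.4]
finger_gap: 0.702
```

Request:
{"method": "carry_out", "body": {"commands": [[[0,-2,0,0.2,0,0,50],[0,-4,0,0.4,0,0,50],[0,-6,0,0.6,0,0,45],[0,-8,0,0.8,0,0,40],[0,-10,0,0.9,0,0,40]]]}}

```text
t: 1.6
tcp_pos: [0.453, 0.1086, 0.1915]
tool_rot: [-0.706, 0.028, 0.707, 0.028]
force: [1.4, 0.6, -0.7]
finger_gap: 0.472
```

```bash
python3 - <<'E'
from h import *
show(); rel([.4547,.36,.12],-np.pi/2-.077)
s=snap('top','top2.png')
E
```

```text
t 1.6 tcp [0.453  0.1086 0.1915] q [-0.01  0.31  1.82 -0.    1.01  1.64] F [ 1.4  0.6 -0.7] gap 0.472
toolx [-0. -0. -1.] y [-0.079 -0.997  0.   ] yaw_y -1.65
shift [  2.86 -10.03   0.72] turn [-0.02  0.   -0.  ]
```

View pics/top2.png

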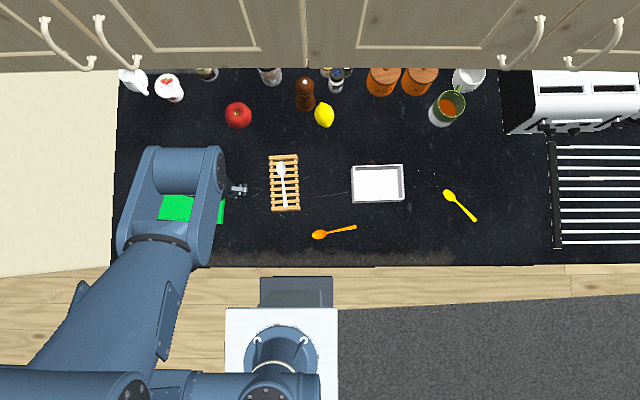

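The arm occupies image columns 118–225, well to the left of the gripper at about (240,188). I need to check how close it gets to the left wall at y≈0.49.

```bash
python3 - <<'E'
from h import *
s=load('top2')
for z in(.3,.45,.6): print(z,onz(s,118,240,z),onz(s,225,190,z),onz(s,170,380,z))
for z in(.0,.3,.5,.7): print(z,onz(s,60,150,z))
snap('scene','sc2.png');snap('wrist','w2.png')
E
```

```text
0.3 [0.34303744 0.32704757 0.3       ] [0.45090533 0.09585949 0.3       ] [0.04889861 0.20709018 0.3       ]
0.45 [0.34239951 0.25291668 0.45      ] [0.43175747 0.06140001 0.45      ] [0.09873432 0.15354374 0.45      ]
0.6 [0.34176157 0.17878578 0.6       ] [0.41260962 0.02694054 0.6       ] [0.14857003 0.0999973  0.6       ]
0.0 [0.61227756 0.66587395 0.        ]
0.3 [0.54253494 0.46892156 0.3       ]
0.5 [0.49603985 0.33761997 0.5       ]
0.7 [0.44954477 0.20631838 0.7       ]
```

View pics/sc2.png

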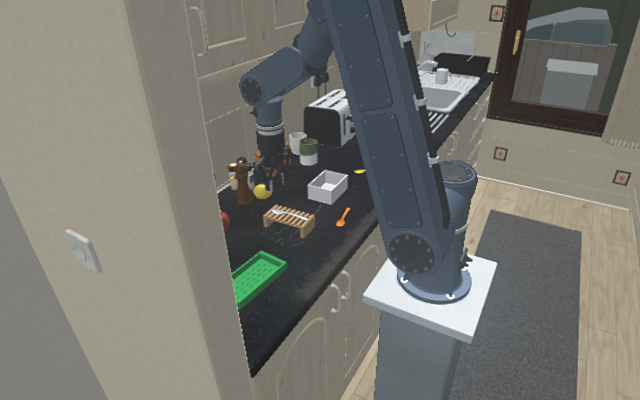

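View pics/w2.png

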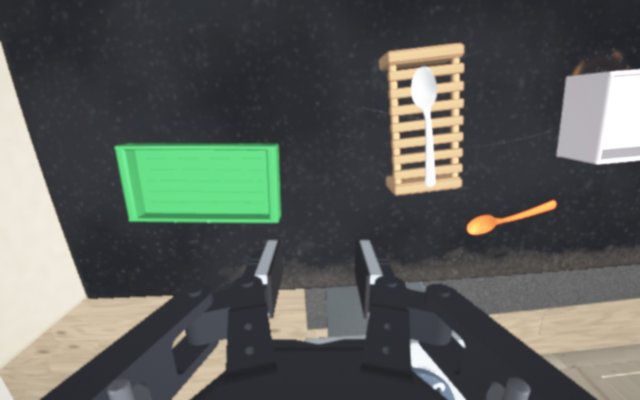

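Reaching the tray's far end now would bring the wrist within a few cm of the left wall. So I'll pinch the near end first, drag the tray toward the rack and straighten it, then regrasp the far end to slide it in. The wrist view shows the green rim corners at about (117,146), (279,146), (280,221) and (130,221), and I'll refine the pose from those.

```bash
cat >> h.py <<'E'
def green(s,z=.026):
    hsv=cv2.cvtColor(s['image'],cv2.COLOR_RGB2HSV)
    g=cv2.inRange(hsv,(50,100,40),(80,255,255))
    cs,_=cv2.findContours(g,cv2.RETR_EXTERNAL,cv2.CHAIN_APPROX_NONE);c=max(cs,key=cv2.contourArea)
    P=np.array([onz(s,u,v,z)[:2] for u,v in c[:,0,:].astype(float)],np.float32)
    r=cv2.minAreaRect(P);print('green',np.round(r[0],4),np.round(r[1],4),round(r[2],2));print(cv2.boxPoints(r).round(4).tolist())
def wood(s,z=.05):
    hsv=cv2.cvtColor(s['image'],cv2.COLOR_RGB2HSV)
    g=cv2.inRange(hsv,(8,50,90),(28,200,255))
    cs,_=cv2.findContours(g,cv2.RETR_EXTERNAL,cv2.CHAIN_APPROX_NONE)
    P=np.array([onz(s,u,v,z)[:2] for c in cs if cv2.contourArea(c)>15 for u,v in c[:,0,:].astype(float)],np.float32)
    P=P[(abs(P-[.505,-.01])<[.1,.06]).all(1)]
    r=cv2.minAreaRect(P);print('rack',np.round(r[0],4),np.round(r[1],4),round(r[2],2));print(cv2.boxPoints(r).round(4).tolist())
E
python3 - <<'E'
from h import *
s=load('w2');print(ray(s,0,0)[0]);green(s);wood(s)
s=load('top1');green(s);wood(s)
E
```

```text
[0.52861126 0.10640611 0.37388305]
green [0.449  0.2625] [0.2044 0.104 ] 85.61
[[0.38929998874664307, 0.16459999978542328], [0.49300000071525574, 0.1565999984741211], [0.5087000131607056, 0.36039999127388], [0.4049000144004822, 0.3684000074863434]]
rack [ 0.5051 -0.0074] [0.1584 0.0906] 2.96
[[0.4237000048160553, 0.03370000049471855], [0.4284000098705292, -0.056699998676776886], [0.5866000056266785, -0.048500001430511475], [0.5819000005722046, 0.04190000146627426]]
green [0.4471 0.2633] [0.2061 0.1013] 85.53
[[0.3885999917984009, 0.16459999978542328], [0.4896000027656555, 0.156700000166893], [0.5056999921798706, 0.3621000051498413], [0.40470001101493835, 0.3700000047683716]]
rack [ 0.5034 -0.0116] [0.1605 0.0842] 2.88
[[0.4212000072002411, 0.026399999856948853], [0.4253999888896942, -0.05770000070333481], [0.5856999754905701, -0.04960000142455101], [0.5814999938011169, 0.03440000116825104]]
```

```bash
python3 - <<'E'
from h import *
show(); rel([.4398,.1713,.06],-np.pi/2-.077);rel([.4398,.1713,.010],-np.pi/2-.077)
E
```

```text
t 1.75 tcp [0.4526 0.1096 0.1914] q [-0.    0.31  1.82  0.    1.01  1.64] F [-0.1 -0.2 -0.1] gap 0.466
toolx [-0.001  0.    -1.   ] y [-0.071 -0.997 -0.   ] yaw_y -1.642
shift [ 5.26 -2.43  0.68] turn [0.06 0.01 0.  ]
shift [ 7.26 -2.43  0.68] turn [0.06 0.01 0.  ]
```

Request:
{"method": "carry_out", "body": {"commands": [[[0.5,-1,0.3,0.05,0,0,40],[1.5,-2.4,0.7,0.05,0,0,40],[3,-2.4,0.7,0.05,0,0,40],[4.2,-2.4,0.7,0.05,0,0,40],[4.5,-2.4,0.7,0.05,0,0,40]]]}}

```text
t: 2.25
tcp_pos: [0.4387, 0.1663, 0.0765]
tool_rot: [-0.704, 0.03, 0.709, 0.029]
force: [-0.8, -0.0, 0.1]
finger_gap: 0.47
```

```bash
python3 - <<'E'
from h import *
s=snap('wrist','w3.png');show(); rel([.4398,.1713,.010],-np.pi/2-.077);green(s)
E
```

```text
t 2.3 tcp [0.4392 0.1663 0.0768] q [ 0.12  0.52  1.92 -0.    0.71  1.78] F [-0.7  0.3 -0.4] gap 0.469
toolx [-0.006 -0.001 -1.   ] y [-0.084 -0.996  0.001] yaw_y -1.655
shift [ 2.67 -0.2  -0.02] turn [-0.08  0.06 -0.02]
green [0.4496 0.2646] [0.2003 0.1027] 85.47
[[0.390500009059906, 0.1687999963760376], [0.492900013923645, 0.1606999933719635], [0.5087000131607056, 0.36039999127388], [0.40630000829696655, 0.3684999942779541]]
```

View pics/w3.png

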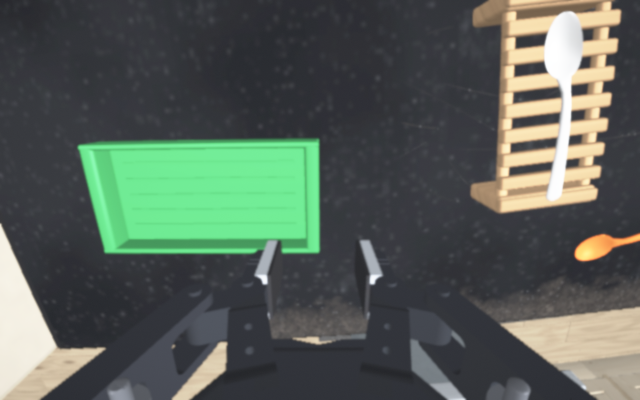

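The wrist view puts the tray's right end wall at columns 305–320, between the finger lines, so I descend and pinch it.

Request:
{"method": "carry_out", "body": {"commands": [[[0.8,-0.2,-0.1,0,0,0,40],[1.6,-0.2,-0.1,0,0,0,40],[2.3,-0.2,-0.1,0,0,0,40],[2.6,-0.2,-0.1,0,0,0,40],[2.6,-0.2,-0.1,0,0,0,40]]]}}

```text
t: 2.8
tcp_pos: [0.4443, 0.1719, 0.0142]
tool_rot: [-0.706, 0.03, 0.707, 0.03]
force: [-0.7, 0.5, -0.0]
finger_gap: 0.465
```

Request:
{"method": "carry_out", "body": {"commands": [[[0,0,0,0,0,0,25],[0,0,0,0,0,0,10],[0,0,0,0,0,0,5],[0,0,0,0,0,0,5],[0,0,0,0,0,0,5]]], "force": 30}}

```text
t: 3.3
tcp_pos: [0.4439, 0.1727, 0.0144]
tool_rot: [0.707, -0.029, -0.706, -0.029]
force: [0.5, -0.6, 0.0]
finger_gap: 0.065
```

```bash
python3 - <<'E'
from h import *
s=snap('wrist','w4.png');show();green(s)
c=np.array([.505,-.010]);
for d in(.205,.195):
  a=np.array([-np.sin(.051),np.cos(.051)]);e=c+(d-.094)*a;print(c+d*a,e);rel([*e,.010],-np.pi/2+.051)
E
```

```text
t 3.35 tcp [0.4438 0.1727 0.0143] q [0.14 0.65 1.94 0.   0.55 1.79] F [-0.7 -0.3 -0.4] gap 0.061
toolx [ 0.  0. -1.] y [-0.082 -0.997 -0.   ] yaw_y -1.653
green [0.45   0.2646] [0.2    0.1038] 85.64
[[0.3905999958515167, 0.1687999963760376], [0.49410000443458557, 0.16089999675750732], [0.5092999935150146, 0.3603000044822693], [0.4058000147342682, 0.36820000410079956]]
[0.49454953 0.19473346] [0.49934145 0.10085568]
shift [ 0.17  2.68 -2.45] turn [-1.53 -0.    0.  ]
[0.49505931 0.18474646] [0.49985123 0.09086868]
shift [ 0.17  3.08 -2.5 ] turn [-1.53 -0.    0.  ]
```

View pics/w4.png

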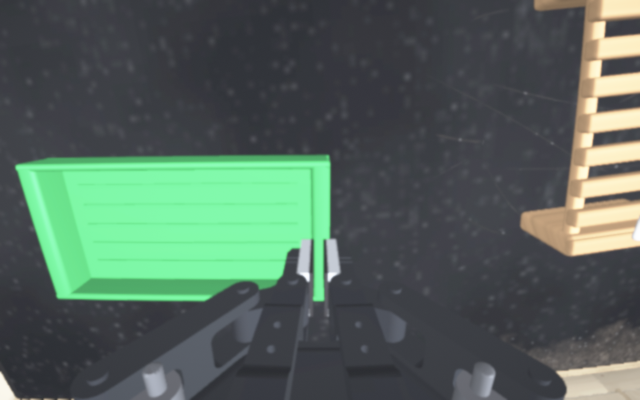

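```bash
python3 - <<'E'
from h import *
s=snap('scene','sc4.png');im=s['image'];print(proj(s,[.444,.172,.014]),proj(s,[.444,.172,.2]))
cv2.imwrite('pics/sc4c.png',cv2.cvtColor(cv2.resize(im[180:320,180:320],None,fx=4,fy=4,interpolation=cv2.INTER_CUBIC),cv2.COLOR_RGB2BGR))
w=load('w4');im=w['image'];cv2.imwrite('pics/w4c.png',cv2.cvtColor(cv2.resize(im[220:340,240:400],None,fx=4,fy=4,interpolation=cv2.INTER_CUBIC),cv2.COLOR_RGB2BGR))
for p in([.444,.172,.014],[.444,.172,.033]):print(proj(w,p))
E
```

```text
[271.5353881  259.41584723] [265.87394508 207.27095297]
[318.76337019 225.34306914]
[318.85017956 237.07008004]
```

View pics/sc4c.png

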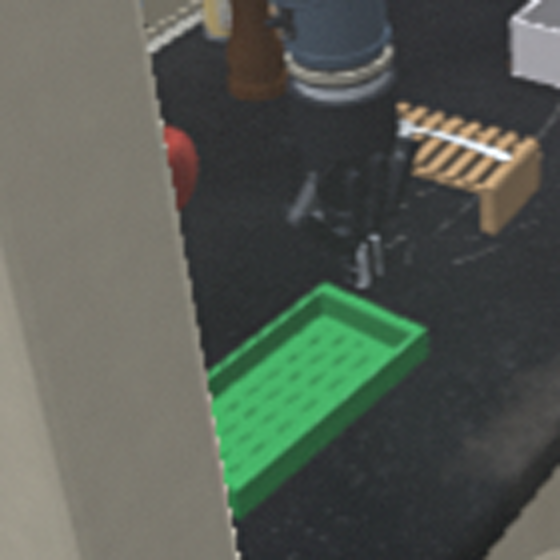

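View pics/w4c.png

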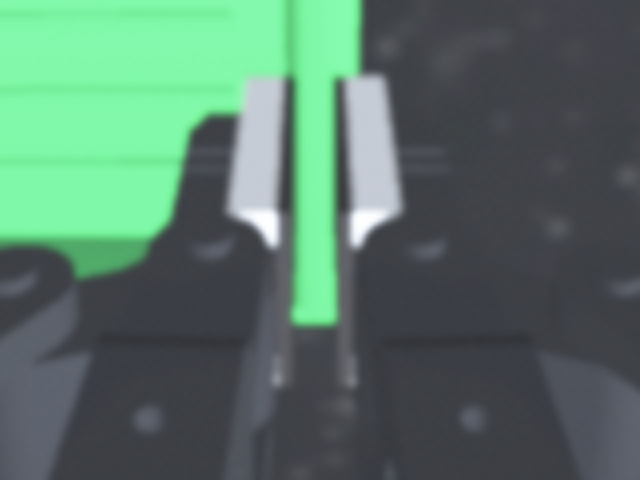

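```bash
python3 - <<'E'
from h import *
s=load('sc4')
for p in([.4413,.171,.026],[.444,.172,.014],[.444,.172,.033],[.444,.172,.05],[.494,.161,.026],[.391,.169,.026]):print(p,(proj(s,p)-180)*4)
E
```

```text
[0.4413, 0.171, 0.026] [368.48277039 305.5887574 ]
[0.444, 0.172, 0.014] [366.14155242 317.66338892]
[0.444, 0.172, 0.033] [363.9780669  297.89657963]
[0.444, 0.172, 0.05] [362.01483072 279.93038191]
[0.494, 0.161, 0.026] [320.63353229 277.07826511]
[0.391, 0.169, 0.026] [425.42328646 325.21033301]
```

```bash
cat >> h.py <<'E'
def tri(s1,p1,s2,p2):
    o1,d1=ray(s1,*p1);o2,d2=ray(s2,*p2);d1/=np.linalg.norm(d1);d2/=np.linalg.norm(d2)
    A=np.c_[d1,-d2];x=np.linalg.lstsq(A,o2-o1,rcond=None)[0];a=o1+d1*x[0];b=o2+d2*x[1];return (a+b)/2,np.linalg.norm(a-b)
E
python3 - <<'E'
from h import *
print(tri(load('w4'),(318.5,239.),load('sc4'),(270.5,251.)))
print(manip.sense())
E
```

```text
(array([0.44684142, 0.17099101, 0.04368334]), np.float64(0.002503535603079409))
{'t': 3.4, 'q': array([1.35821288e-01, 6.45813374e-01, 1.94162969e+00, 8.17134253e-06,
       5.53931149e-01, 1.78899204e+00]), 'qd': array([ 0.00021859,  0.00385746,  0.00209148,  0.00077401, -0.00081939,
       -0.00112746]), 'tau': array([-5.92595927e-03, -3.77139902e+01, -6.11085445e+00, -2.42924825e-04,
       -8.32272781e-04, -6.46165540e-05]), 'tcp_pos': array([0.44376142, 0.17267885, 0.01425983]), 'tool_rot': array([ 0.70658275, -0.02910288, -0.70643124, -0.02913307]), 'force': array([-0.81408735, -0.12999398,  0.60464978]), 'ft_torque': array([-0.03486776,  0.03641554,  0.05626477]), 'finger_gap': 0.055993992055622305}
```

Triangulating the fingertips from the wrist and scene views puts them at z≈0.044, while the reported TCP is at 0.014. The fingers therefore closed above the wall, so I reopen and descend in small steps, watching the force.

Request:
{"method": "carry_out", "body": {"commands": [[[0,0,0,0,0,0,40],[0,0,0,0,0,0,40],[0,0,0,0,0,0,40],[0.4,0,0,0,0,0,40],[0.6,0,0,0,0,0,40]]]}}

```text
t: 3.9
tcp_pos: [0.4435, 0.1726, -0.0017]
tool_rot: [-0.706, 0.029, 0.707, 0.029]
force: [0.2, -0.1, 0.1]
finger_gap: 0.469
```

```bash
python3 - <<'E'
from h import *
s=snap('scene','sc5.png');w=snap('wrist','w5.png');im=s['image'];show()
a=cv2.resize(im[210:280,220:320],None,fx=5,fy=5,interpolation=cv2.INTER_CUBIC)
cv2.imwrite('pics/sc5c.png',cv2.cvtColor(a,cv2.COLOR_RGB2BGR))
E
```

```text
t 4.0 tcp [ 0.4429  0.1725 -0.002 ] q [0.14 0.68 1.95 0.   0.52 1.79] F [-0.1  0.9  0.8] gap 0.471
toolx [-0.002 -0.    -1.   ] y [-0.083 -0.997  0.001] yaw_y -1.653
```

View pics/sc5c.png

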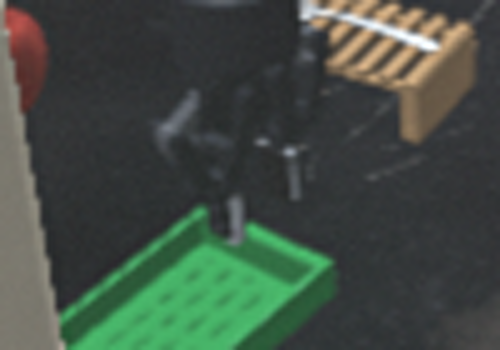

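View pics/w5.png

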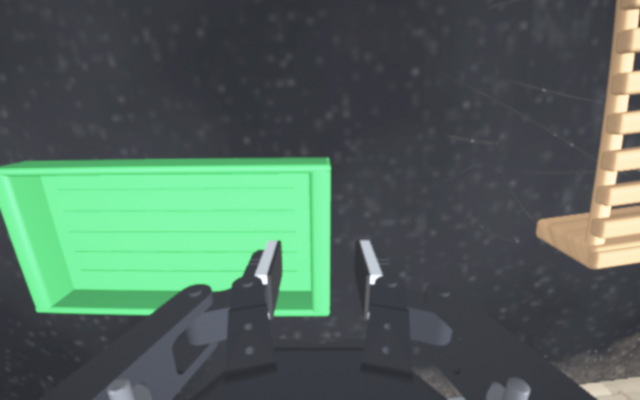

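The reported TCP is below the worktop at z=-0.002 with no contact force, and the fingers straddle the end wall but are still high. This confirms the tips sit about 30 mm behind the reported TCP. I lower about 17 mm more.

Request:
{"method": "carry_out", "body": {"commands": [[[0.2,0,0,0,0,0,40],[0.4,0,0,0,0,0,40],[0.6,0,0,0,0,0,40],[0.7,0,0,0,0,0,40],[0.7,0,0,0,0,0,40]]]}}

```text
t: 4.5
tcp_pos: [0.4434, 0.1726, -0.0189]
tool_rot: [-0.706, 0.029, 0.707, 0.029]
force: [0.6, -0.4, -0.6]
finger_gap: 0.472
```

Request:
{"method": "carry_out", "body": {"commands": [[[0,0,0,0,0,0,25],[0,0,0,0,0,0,10],[0,0,0,0,0,0,5],[0,0,0,0,0,0,5],[0,0,0,0,0,0,5]]], "force": 30}}

```text
t: 5.0
tcp_pos: [0.4438, 0.1727, -0.0181]
tool_rot: [0.707, -0.029, -0.706, -0.029]
force: [-0.3, -0.1, 2.4]
finger_gap: 0.124
```

```bash
python3 - <<'E'
from h import *
w=snap('wrist','w6.png');show();green(w)
c=np.array([.505,-.010]);a=np.array([-np.sin(.051),np.cos(.051)])
e=c+.111*a;z=manip.sense()['tcp_pos'][2];print(e);rel([*e,z],-np.pi/2+.051)
E
```

```text
t 5.05 tcp [ 0.4438  0.1727 -0.0181] q [ 0.14  0.71  1.95 -0.    0.48  1.79] F [ 0.3 -0.2  4. ] gap 0.124
toolx [ 0.  0. -1.] y [-0.082 -0.997 -0.   ] yaw_y -1.653
green [0.4506 0.2656] [0.1994 0.1043] 85.58
[[0.39089998602867126, 0.17020000517368317], [0.4948999881744385, 0.16210000216960907], [0.5102999806404114, 0.3610000014305115], [0.40630000829696655, 0.36899998784065247]]
[0.49934145 0.10085568]
shift [ 0.    2.68 -2.45] turn [-1.53 -0.    0.  ]
```

View pics/w6.png

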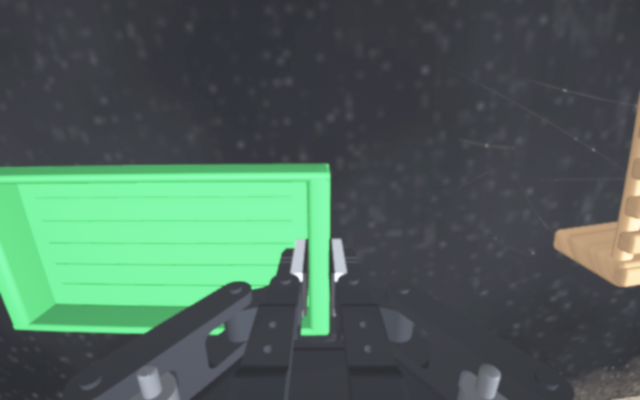

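The opening stopped at 10.6 mm with the 12 mm wall between the pads, so the tray is gripped. Now I drag and straighten it.

Request:
{"method": "carry_out", "body": {"commands": [[[0,0.2,-0.2,-0.1,0,0,5],[0,0.5,-0.5,-0.3,0,0,5],[0,0.8,-0.8,-0.5,0,0,5],[0,1.1,-1.1,-0.7,0,0,5],[0,1.4,-1.3,-0.9,0,0,5]]]}}

```text
t: 5.55
tcp_pos: [0.4733, 0.135, -0.0182]
tool_rot: [-0.707, 0.001, 0.707, 0.001]
force: [-2.0, 4.0, 4.5]
finger_gap: 0.129
```

```bash
python3 - <<'E'
from h import *
w=snap('wrist','w7.png');show();green(w)
rel([.4993,.1009,-.0181],-np.pi/2+.051)
E
```

```text
t 5.6 tcp [ 0.4743  0.1339 -0.0181] q [0.05 0.72 1.91 0.   0.51 1.62] F [-1.5  0.8  4.6] gap 0.125
toolx [ 0.001  0.    -1.   ] y [-0.003 -1.    -0.   ] yaw_y -1.574
green [0.4727 0.2282] [0.1044 0.1995] 0.03
[[0.4205000102519989, 0.3278999924659729], [0.4205999970436096, 0.12839999794960022], [0.5249999761581421, 0.12849999964237213], [0.5249000191688538, 0.3278999924659729]]
shift [-0.    1.32 -1.01] turn [-0.62 -0.01  0.  ]
```

Request:
{"method": "carry_out", "body": {"commands": [[[0,0.3,-0.2,-0.1,0,0,5],[0,0.6,-0.5,-0.3,0,0,5],[0,0.9,-0.8,-0.5,0,0,5],[0,1.2,-1,-0.6,0,0,5],[0,1.3,-1,-0.6,0,0,5]]]}}

```text
t: 6.1
tcp_pos: [0.4989, 0.1023, -0.0181]
tool_rot: [0.707, 0.017, -0.707, 0.017]
force: [-0.6, 3.5, 5.3]
finger_gap: 0.124
```

```bash
python3 - <<'E'
from h import *
w=snap('wrist','w8.png');show();green(w);wood(w)
rel([.4993,.1009,-.0181],-np.pi/2+.051)
E
```

```text
t 6.15 tcp [ 0.4989  0.1021 -0.0181] q [-0.02  0.73  1.87  0.    0.54  1.51] F [ 0.4 -0.4  5.3] gap 0.126
toolx [ 0.001  0.    -1.   ] y [ 0.047 -0.999 -0.   ] yaw_y -1.524
green [0.4937 0.1953] [0.1045 0.1994] 2.89
[[0.43650001287460327, 0.2921999990940094], [0.4465000033378601, 0.09309999644756317], [0.5508999824523926, 0.09839999675750732], [0.5407999753952026, 0.29750001430511475]]
rack [ 5.012e-01 -2.000e-04] [0.1728 0.104 ] 9.8
[[0.40720000863075256, 0.03629999980330467], [0.42489999532699585, -0.06610000133514404], [0.5952000021934509, -0.03669999912381172], [0.5774999856948853, 0.065700002014637]]
shift [-0.    0.05 -0.01] turn [-0.04 -0.02  0.  ]
```

View pics/w8.png

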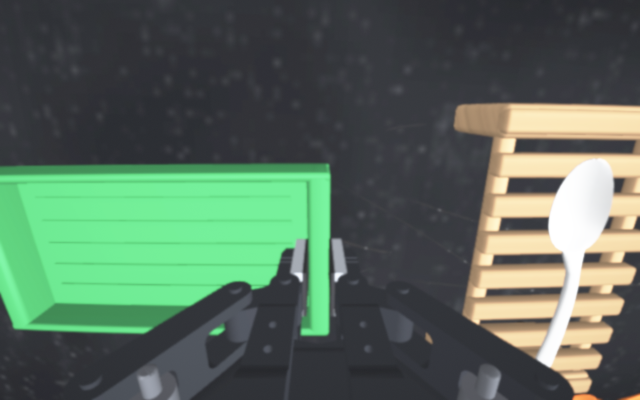

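Request:
{"method": "carry_out", "body": {"commands": [[[0,0,0,0,0,0,40],[0,0,0,0,0,0,40],[0,0,0,0,0,0,40],[-0.8,0,0,0,0,0,40],[-2,0,0,0,0,0,40]]]}}

```text
t: 6.65
tcp_pos: [0.4963, 0.1024, 0.0305]
tool_rot: [-0.705, -0.017, 0.709, -0.017]
force: [0.1, 1.1, 0.5]
finger_gap: 0.473
```

Request:
{"method": "carry_out", "body": {"commands": [[[-0.6,-0.7,0,0,0,0,40],[-0.8,-2.5,0,0,0,0,40],[-0.8,-4.5,0,0,0,0,40],[-0.8,-6.4,0,0,0,0,40],[-0.8,-7.4,0,0,0,0,40]]]}}

```text
t: 7.15
tcp_pos: [0.4886, 0.2906, 0.0517]
tool_rot: [0.707, 0.018, -0.707, 0.018]
force: [0.7, -0.1, 0.4]
finger_gap: 0.47
```

```bash
python3 - <<'E'
from h import *
w=snap('wrist','w9.png');s=snap('top','top9.png');snap('scene','sc9.png');show();green(w);green(s)
rel([.4895,.289,-.0185],-np.pi/2+.051)
E
```

```text
t 7.3 tcp [0.4885 0.2887 0.0513] q [ 0.34  0.65  1.69 -0.    0.8   1.86] F [-0.7 -0.5  0.5] gap 0.467
toolx [-0. -0. -1.] y [ 0.052 -0.999  0.   ] yaw_y -1.519
green [0.4927 0.1957] [0.1036 0.2004] 2.9
[[0.4359000027179718, 0.29319998621940613], [0.44600000977516174, 0.09309999644756317], [0.5494999885559082, 0.09830000251531601], [0.5393000245094299, 0.29840001463890076]]
green [0.4898 0.1946] [0.1034 0.206 ] 2.82
[[0.43309998512268066, 0.29499998688697815], [0.4431999921798706, 0.08919999748468399], [0.546500027179718, 0.09430000185966492], [0.5364000201225281, 0.3000999987125397]]
shift [ 2.79 -0.01 -0.04] turn [ 0.01  0.   -0.  ]
```

View pics/w9.png

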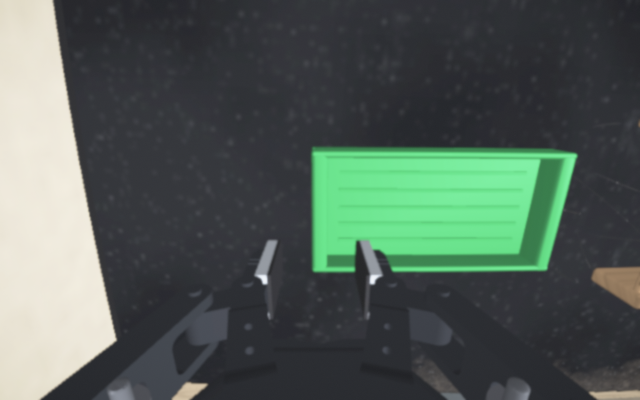

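View pics/top9.png

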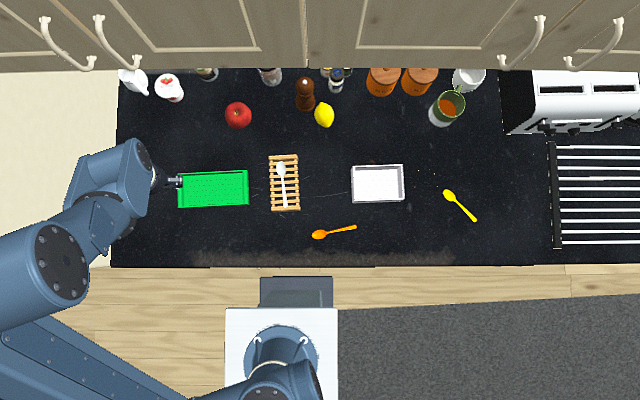

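View pics/sc9.png

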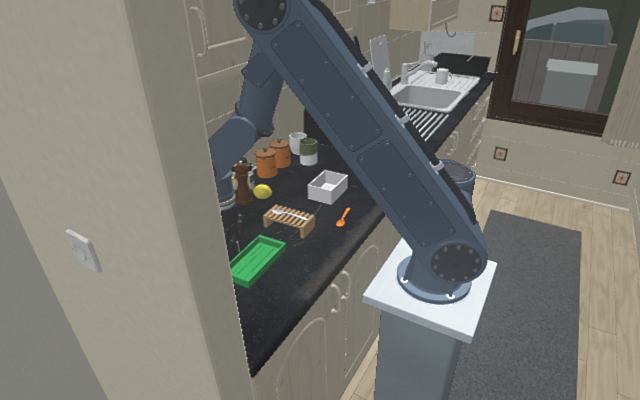

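The top view shows the tray aligned at (213,189) in front of the rack, and the wrist view shows its left end wall at columns 312–328, between the fingers. I descend and pinch it.

Request:
{"method": "carry_out", "body": {"commands": [[[1,-0.05,0,0,0,0,40],[1.8,-0.05,0,0,0,0,40],[2.4,-0.05,0,0,0,0,40],[2.75,-0.05,0,0,0,0,40],[2.75,-0.05,0,0,0,0,40]]]}}

```text
t: 7.8
tcp_pos: [0.4883, 0.2874, -0.0183]
tool_rot: [-0.706, -0.016, 0.708, -0.017]
force: [0.1, 0.3, 0.1]
finger_gap: 0.468
```

Request:
{"method": "carry_out", "body": {"commands": [[[0,0,0,0,0,0,25],[0,0,0,0,0,0,10],[0,0,0,0,0,0,5],[0,0,0,0,0,0,5],[0,0,0,0,0,0,5]]]}}

```text
t: 8.3
tcp_pos: [0.4899, 0.2886, -0.0163]
tool_rot: [0.708, 0.017, -0.706, 0.017]
force: [-0.4, -1.4, 4.3]
finger_gap: 0.117
```

```bash
python3 - <<'E'
from h import *
w=snap('wrist','w10.png');s=snap('top','top10.png');show();green(w);green(s)
c=np.array([.505,-.0105]);a=np.array([-np.sin(.051),np.cos(.051)]);z=manip.sense()['tcp_pos'][2]
for d in(.15,.05,0): rel([*(c+(d+.094)*a),z],-np.pi/2+.051)
E
```

```text
t 8.4 tcp [ 0.4899  0.2886 -0.0163] q [ 0.34  0.76  1.72 -0.    0.66  1.86] F [-0.5 -1.1  6.3] gap 0.12
toolx [ 0.002  0.    -1.   ] y [ 0.049 -0.999 -0.   ] yaw_y -1.522
green [0.4935 0.1946] [0.1046 0.2001] 2.7
[[0.43650001287460327, 0.2919999957084656], [0.44589999318122864, 0.09220000356435776], [0.5504000186920166, 0.09709999710321426], [0.5410000085830688, 0.296999990940094]]
green [0.4898 0.1932] [0.1033 0.2057] 2.87
[[0.43309998512268066, 0.29330000281333923], [0.44339999556541443, 0.08789999783039093], [0.5465999841690063, 0.09309999644756317], [0.536300003528595, 0.2985000014305115]]
shift [-0.    2.22  0.  ] turn [-0.03 -0.02  0.  ]
shift [-0.    6.22 -0.01] turn [-0.03 -0.02  0.  ]
shift [-0.    8.22 -0.01] turn [-0.03 -0.02  0.  ]
```

View pics/w10.png

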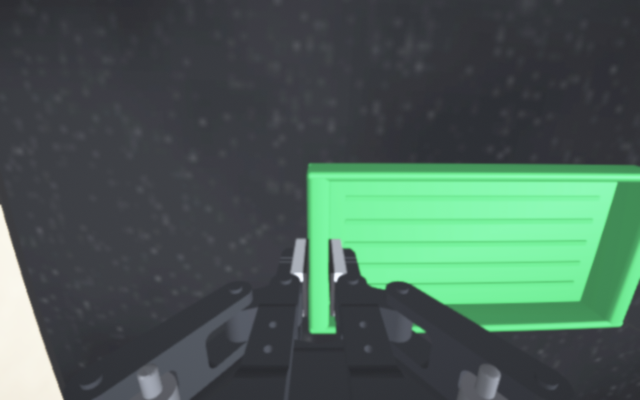

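Request:
{"method": "carry_out", "body": {"commands": [[[0,0.3,-0.05,0,0,0,5],[0,0.8,-0.1,0,0,0,5],[0,1.3,-0.1,0,0,0,5],[0,1.8,-0.1,0,0,0,5],[0,2.2,-0.1,0,0,0,5]]]}}

```text
t: 8.9
tcp_pos: [0.4955, 0.2345, -0.0163]
tool_rot: [0.708, 0.017, -0.706, 0.016]
force: [-0.8, 5.6, 5.4]
finger_gap: 0.12
```

```bash
python3 - <<'E'
from h import *
w=snap('wrist','w11.png');s=snap('top','top11.png');show();green(w);green(s);wood(s)
a=s['image'][140:235,160:330];cv2.imwrite('pics/t11c.png',cv2.cvtColor(cv2.resize(a,None,fx=4,fy=4,interpolation=cv2.INTER_CUBIC),cv2.COLOR_RGB2BGR))
E
```

```text
t 9.0 tcp [ 0.4954  0.2333 -0.0163] q [0.24 0.75 1.77 0.   0.62 1.76] F [ 0.2 -1.1  6. ] gap 0.118
toolx [ 0.002  0.001 -1.   ] y [ 0.047 -0.999 -0.001] yaw_y -1.524
green [0.4987 0.1408] [0.1044 0.1993] 2.62
[[0.44200000166893005, 0.23800000548362732], [0.4510999917984009, 0.03889999911189079], [0.555400013923645, 0.04360000044107437], [0.5462999939918518, 0.24279999732971191]]
green [0.495  0.1381] [0.1033 0.2045] 2.7
[[0.43860000371932983, 0.2378000020980835], [0.44830000400543213, 0.03350000083446503], [0.5514000058174133, 0.03830000013113022], [0.5418000221252441, 0.2425999939441681]]
rack [ 0.5035 -0.0107] [0.1597 0.0824] 3.4
[[0.4212999939918518, 0.025699999183416367], [0.4262000024318695, -0.05649999901652336], [0.5856999754905701, -0.04699999839067459], [0.5807999968528748, 0.03519999980926514]]
```

View pics/t11c.png

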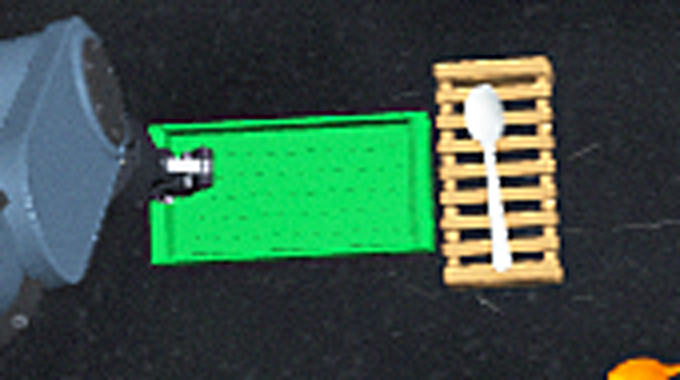

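View pics/w11.png

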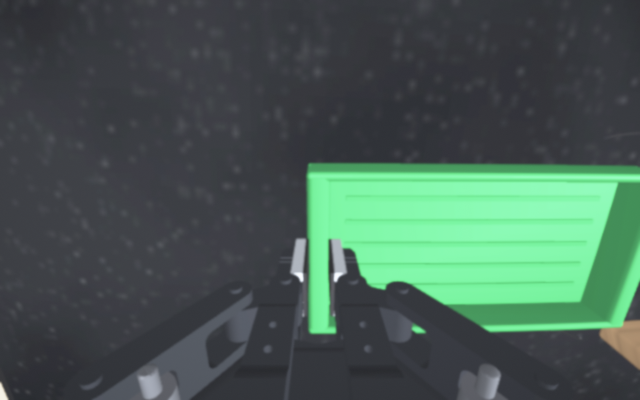

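The tray's front edge is at the tunnel mouth and about 1–2 mm off the tunnel axis. I slide it halfway in first.

Request:
{"method": "carry_out", "body": {"commands": [[[0,0.4,0,0,0,0,5],[0,1,0,0,0,0,5],[0,1.6,0,0,0,0,5],[0,2.2,-0.05,0,0,0,5],[0,2.8,-0.05,0,0,0,5]]]}}

```text
t: 9.5
tcp_pos: [0.5, 0.1646, -0.0163]
tool_rot: [0.708, 0.017, -0.706, 0.016]
force: [0.1, 5.5, 6.1]
finger_gap: 0.124
```

Request:
{"method": "carry_out", "body": {"commands": [[[0,0.5,0,0,0,0,5],[0,1,0,0,0,0,5],[0,1.5,0,0,0,0,5],[0,1.9,0,0,0,0,5],[0,1.9,0,0,0,0,5]]]}}

```text
t: 10.0
tcp_pos: [0.5019, 0.1158, -0.0163]
tool_rot: [0.707, 0.017, -0.706, 0.017]
force: [-0.8, -1.6, 6.5]
finger_gap: 0.12
```

```bash
python3 - <<'E'
from h import *
w=snap('wrist','w12.png');s=snap('top','top12.png');show();wood(s)
a=s['image'][140:235,190:360];cv2.imwrite('pics/t12c.png',cv2.cvtColor(cv2.resize(a,None,fx=4,fy=4,interpolation=cv2.INTER_CUBIC),cv2.COLOR_RGB2BGR))
E
```

```text
t 10.1 tcp [ 0.5019  0.1158 -0.0163] q [ 0.01  0.73  1.85 -0.    0.56  1.53] F [-0.2 -1.9  7.4] gap 0.12
toolx [ 0.002 -0.    -1.   ] y [ 0.048 -0.999  0.   ] yaw_y -1.523
rack [ 0.5035 -0.012 ] [0.1597 0.084 ] 3.22
[[0.4214000105857849, 0.025499999523162842], [0.4260999858379364, -0.058400001376867294], [0.5856000185012817, -0.049400001764297485], [0.5807999968528748, 0.03440000116825104]]
```

View pics/t12c.png

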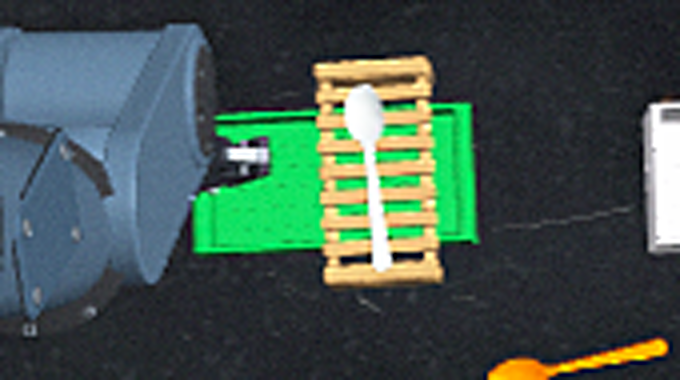

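View pics/w12.png

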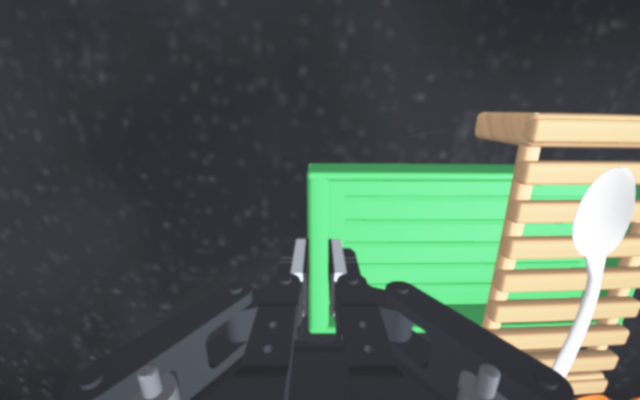

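The tray is through the rack, with its right end out at crop column 475, and about 33 mm remains. The spoon is undisturbed.

Request:
{"method": "carry_out", "body": {"commands": [[[0,0.2,0,0,0,0,5],[0,0.4,0,0,0,0,5],[0,0.6,0,0,0,0,5],[0,0.8,0,0,0,0,5],[0,0.8,0,0,0,0,5]]]}}

```text
t: 10.6
tcp_pos: [0.5026, 0.0969, -0.0163]
tool_rot: [0.707, 0.017, -0.706, 0.016]
force: [-0.5, 3.0, 7.9]
finger_gap: 0.121
```

Request:
{"method": "carry_out", "body": {"commands": [[[0,0.15,0,0,0,0,5],[0,0.3,0,0,0,0,5],[0,0.45,0,0,0,0,5],[0,0.5,0,0,0,0,5],[0,0.5,0,0,0,0,5]]]}}

```text
t: 11.1
tcp_pos: [0.5031, 0.0849, -0.0163]
tool_rot: [0.707, 0.017, -0.706, 0.016]
force: [-0.6, 4.2, 8.3]
finger_gap: 0.121
```

```bash
python3 - <<'E'
from h import *
w=snap('wrist','w13.png');s=snap('top','top13.png');show()
a=s['image'][140:235,190:360];cv2.imwrite('pics/t13c.png',cv2.cvtColor(cv2.resize(a,None,fx=4,fy=4,interpolation=cv2.INTER_CUBIC),cv2.COLOR_RGB2BGR))
hsv=cv2.cvtColor(s['image'],cv2.COLOR_RGB2HSV);g=cv2.inRange(hsv,(50,100,40),(80,255,255));ys,xs=np.nonzero(g[150:215,200:330])
print(xs.min()+200,xs.max()+200)
E
```

```text
t 11.2 tcp [ 0.5031  0.0848 -0.0163] q [-0.05  0.73  1.87  0.    0.55  1.47] F [0.1 4.  7.5] gap 0.117
toolx [ 0.001  0.001 -1.   ] y [ 0.047 -0.999 -0.001] yaw_y -1.523
249 319
```

View pics/t13c.png

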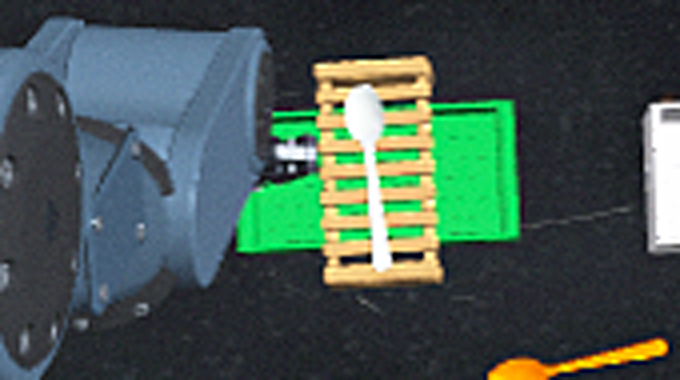

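View pics/w13.png

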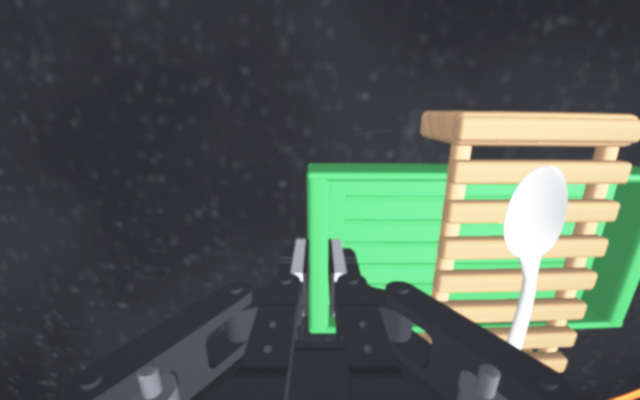

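Remaining error is about 2 mm. I release with a modest opening, so the backs of the fingers stay off the rack, and lift straight up.

Request:
{"method": "carry_out", "body": {"commands": [[[0,0.05,0,0,0,0,20],[0,0.05,0,0,0,0,26],[0,0.05,0,0,0,0,26],[-0.3,0.05,0,0,0,0,26],[-0.8,0.05,0,0,0,0,26]]]}}

```text
t: 11.7
tcp_pos: [0.502, 0.0826, 0.0028]
tool_rot: [-0.706, -0.017, 0.708, -0.017]
force: [-0.4, 0.3, 0.4]
finger_gap: 0.303
```

Request:
{"method": "carry_out", "body": {"commands": [[[-0.8,0,0,0,0,0,26],[-1.8,0,0,0,0,0,26],[-3.2,-1,0,0,0,0,26],[-4.2,-2.5,0,0,0,0,26],[-4.8,-4,0,0,0,0,26]]]}}

```text
t: 12.2
tcp_pos: [0.4992, 0.1834, 0.1263]
tool_rot: [0.709, 0.017, -0.705, 0.016]
force: [-0.6, 0.1, -0.1]
finger_gap: 0.303
```

Request:
{"method": "carry_out", "body": {"commands": [[[0,-1.5,0,0,0,0,26],[0,-3,0,0,0,0,26],[0,-3.5,0,0,0,0,26],[0,-3.5,0,0,0,0,26],[0,-3.5,0,0,0,0,26]]]}}

```text
t: 12.7
tcp_pos: [0.4934, 0.269, 0.123]
tool_rot: [-0.707, -0.017, 0.707, -0.018]
force: [-0.8, -0.2, 0.8]
finger_gap: 0.306
```

```bash
python3 - <<'E'
from h import *
s=snap('top','top14.png');c=snap('scene','sc14.png');w=snap('wrist','w14.png');show();wood(s)
hsv=cv2.cvtColor(s['image'],cv2.COLOR_RGB2HSV);g=cv2.inRange(hsv,(50,100,40),(80,255,255))
m=np.zeros_like(g);m[150:215,200:340]=g[150:215,200:340]
P=cv2.findNonZero(m)[:,0,:].astype(float);Q=np.array([onz(s,u,v,.026)[:2] for u,v in P],np.float32)
r=cv2.minAreaRect(Q);print('green',r);print(cv2.boxPoints(r).round(4).tolist())
d=cv2.inRange(hsv,(0,0,110),(180,60,255));m=np.zeros_like(d);m[150:215,340:415]=d[150:215,340:415]
for k in('top1','top14'):
    h=cv2.cvtColor(load(k)['image'],cv2.COLOR_RGB2HSV);d=cv2.inRange(h,(0,0,110),(180,60,255))[150:215,340:415];print('white',cv2.minAreaRect(cv2.findNonZero(d)))
a=s['image'][140:235,190:420];cv2.imwrite('pics/t14c.png',cv2.cvtColor(cv2.resize(a,None,fx=3.4,fy=3.4,interpolation=cv2.INTER_CUBIC),cv2.COLOR_RGB2BGR))
b=c['image'][150:320,190:360];cv2.imwrite('pics/s14c.png',cv2.cvtColor(cv2.resize(b,None,fx=3.4,fy=3.4,interpolation=cv2.INTER_CUBIC),cv2.COLOR_RGB2BGR))
E
```

```text
t 12.85 tcp [0.4938 0.2684 0.1228] q [ 0.3   0.53  1.66 -0.    0.95  1.82] F [-0.4 -0.4  0.5] gap 0.305
toolx [-0.001 -0.001 -1.   ] y [ 0.046 -0.999  0.001] yaw_y -1.524
rack [ 0.5035 -0.0107] [0.1597 0.0824] 3.34
[[0.4212999939918518, 0.025699999183416367], [0.4260999858379364, -0.05649999901652336], [0.5856000185012817, -0.047200001776218414], [0.5807999968528748, 0.03500000014901161]]
green ((0.502736508846283, -0.008518122136592865), (0.10321640223264694, 0.20269283652305603), 2.774461507797241)
[[0.4462999999523163, 0.09019999951124191], [0.4560999870300293, -0.11219999939203262], [0.5591999888420105, -0.10719999670982361], [0.5493999719619751, 0.09520000219345093]]
white ((34.264556884765625, 33.20114517211914), (37.62559127807617, 59.066043853759766), 88.15238952636719)
white ((37.351837158203125, 33.11054992675781), (37.558509826660156, 52.91510009765625), 88.26429748535156)
```

View pics/t14c.png

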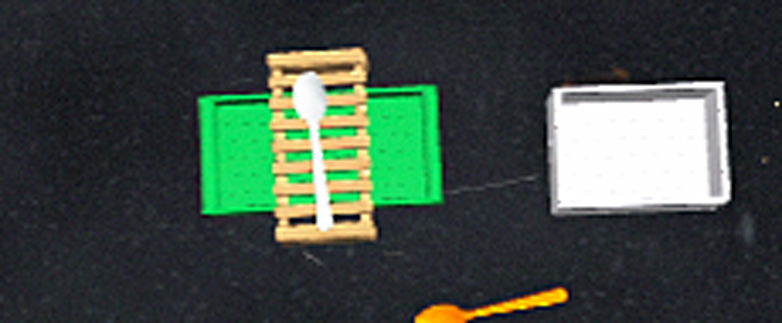

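View pics/s14c.png

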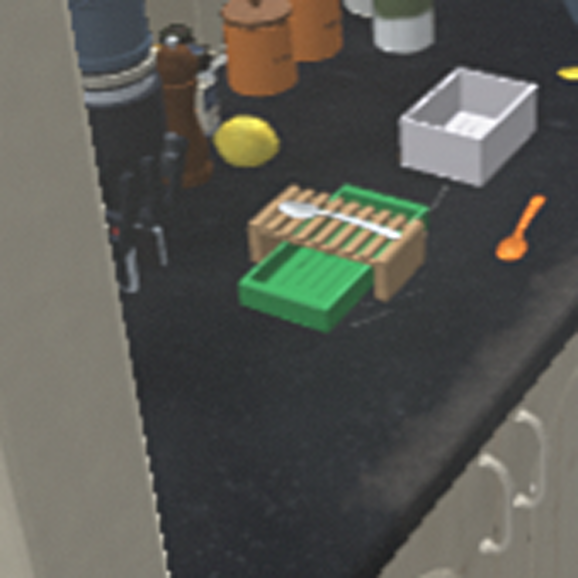

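The tray sits about 2–3 mm from the rack centre and is straight to about 0.01 rad. The spoon is on the rack, the white tray still spans columns 351–404, and the gripper is clear.

```bash
python3 -c "
from station import manip
print(manip.sign_off())"
```

```text
the job is handed in; nothing more can be done
None
```

The green tray is centred under the rack and released, and I handed the job in at about 12.9 s. `sign_off()` reports no verdict.

**What I did:** I pinched the tray's near end wall, drew it toward the rack and straightened it. I then took hold of the far end wall and slid it through the tunnel until it was centred. I started from the near end because reaching the far end first would have brought the wrist close to the left wall.

**Last checks, from the top camera:**
- **Position:** the tray's centre is within about 2–3 mm of the rack's centre.
- **Straightness:** the tray is within about 0.01 rad of the rack's direction.
- **Spoon and white tray:** the spoon is still on the rack and the white tray is where it stood. An automatic size check of the white tray disagreed between the first and last pictures (59 against 53 pixels). I put that down to a stray bright speck, because the tray spans the same columns (351–404) in both.
- **Gripper:** it is lifted well clear and touching nothing.

**What went wrong:** the first pinch closed above the wall. The fingertips measured about 30 mm higher than the reported tool point, so I reopened, went lower and gripped properly from then on.

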